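# Clamp a glued canister cap in the bench screw press

## Task

The canister's end cap has just been glued and must be held in the bench screw press while it sets. Slide the carrier with the canister all the way in against its stop under the press foot, wind the crank clockwise until the foot just touches the cap, then give the crank a quarter turn more, no further, and let go, leaving it clamped. Leave the spare canisters, the glue bottle and the cap bin alone.

Things in the scene. Friction and masses are not known exactly. Their poses are not given: they have to be found in the camera images.
- press: Green bench screw press, fixed. Bed 200 x 360 mm, top 20 mm above the table; channel 73 mm wide along its own y between two 12 mm high guide bars; 28 mm columns at own x = -85 and +85 mm; head 215 x 70 mm, 180 to 220 mm above the table. Origin on the table under the screw axis, own z up. The carrier slides in towards own -y up to a stop bar; the bed spans own y -65 to +295 mm.
- press_axis (a point): Point on the screw axis at the height of the bed's top (20 mm above the table); axes as the press.
- spindle (a joint): Crank angle, rad; grows clockwise seen from above, lowering the foot 24 mm per turn (the crank stays level). At 0 the crank arm points along the press's own +x. Stiff screw: about 9.5 N of drag at the handle, holds where left; drag rises about 5 N within the first 25 degrees of contact with the cap, then 2 N more over a quarter turn. Contact comes 1.3 to 7.4 rad after the start.
- handle (a point): Centre of the crank's upright black handle, 24 mm in diameter, 60 mm tall; this point is half-way up, 275 mm above the table and 70 mm from the screw axis. The handle revolves freely on its pin, so a gripper holding it need not turn. Below it is the flat crank arm, top 242 mm above the table.
- ram: Steel ram under the head, 30 mm in diameter, lowered by the crank; carries the round spring-backed foot, 38 mm in diameter. Origin on the axis at the ram's top, 180 mm above the table when the spindle reads 0. The foot is screwed onto the ram's end at a height that differs each time by up to 7 mm either way and is not measured: where it meets the cap must be felt.
- carrier: Loose flat aluminium carrier, 70 x 201 x 12 mm, 0.7 to 1 kg, on the bed between the guide bars, drawn out 80 to 125 mm towards the press's own +y; axes as the press. Origin at its underside below the canister's axis; inner end at own y = -36 mm, outer end at +165 mm. Fully in, against the stop, the canister is right under the screw axis.
- canister (a point): Centre of the top of the capped cardboard canister standing fixed on the carrier: canister 50 mm in diameter, cap 53 mm in diameter and 10 mm thick, the cap's top 85 mm above the carrier's underside (105 mm above the table).
- post (a point): Middle of the carrier's upright round steel post, for pushing or gripping: 22 mm in diameter, 65 mm tall above the carrier's plate, its top 97 mm above the table; this point is 65 mm above the table and 150 mm from the canister's axis along the carrier's own +y.
- spare1: Bystander: spare capped canister, 53 mm in diameter, 78 mm tall; origin at the centre of its underside.
- spare2: Bystander: another spare capped canister, the same size; origin at the centre of its underside.
- glue: Bystander: glue bottle 56 mm in diameter, 150 mm tall; origin at the centre of its underside.
- capbin: Bystander: open grey bin of caps, 140 x 200 x 60 mm; origin at the centre of its underside.
There are look-alikes about, which are no part of the job. Of the things like the carrier, leave any that is red; of the rest the smaller one is meant.

How it is judged:
By the outcome, as a careful person would: the job done as asked, in the order asked, and still so for the second after the job is handed in, with the robot touching nothing.
It also fails if it takes over 72 s, if anything falls off the work surface, if the arm or the gripper's body presses on something with over 40 N, if the wrist force passes 120 N, or if a joint passes its speed limit or range.

## Robot

A 6-joint arm with a two-finger parallel gripper is mounted at the origin on the work surface. World frame = base frame: x ahead of the robot, y to its left, z up, the work surface at z = 0. Lengths are in m, angles in rad, forces in N, time in s.
With the tool pointing down it reaches from about 0.275 to 0.75 m from the base axis. Payload 10.2 kg.
Tool frame: the origin (TCP) lies midway between the tips of the shut fingers; the grasp point (between the pads) lies 19 mm behind it; z points along the fingers, y is the direction in which the jaws open and shut (so a half turn about z gives the same grasp; the last joint's range is limited). The gripper opens to 85 mm and grips with 20 to 120 N. Pads are 22 mm wide; open, the fingers measure 114 mm over their backs; the gripper's body (76 mm by 85 mm) begins 54 mm behind the grasp point. The pads swing forward as they close: fully open they stand 13 mm farther back than shut.
Start: joints at [1.033, 0.313, 1.498, -0, 1.331, -0.223], TCP at [0.163, 0.499, 0.231] pointing down, gripper open.
Joint ranges: [-2.94, 2.94], [-0.97, 2.17], [0.19, 2.56], [-1.23, 4.37], [0.02, 3.11], [-2.88, 2.88]. Speed limits (rad/s): [2.39, 2.39, 3.01, 3.14, 3.14, 3.14].

## Interface

Orientations are given as a unit quaternion [w, x, y, z].
In Python, from rig import * gives the robot as it stands. Calls block until the motion is done:
- movep(position, orientation): joint-space move of the TCP to a pose.
- servo_line(position, rotation=None, v=0.15, threshold=None): straight line of the TCP; rotation=None keeps the orientation; v is the mean speed in m/s. With threshold (N) it stops when the force on the tool has changed by that much, and returns True; else False.
- goto_joints(angles): joint-space move.
- let_go() and grasp(): open the fingers fully, or close them until they stop; the grip force is fixed at half the most.
- wait(seconds).
- solve_ik(position, orientation): joint angles nearest the present ones, or None.
- read_camera(name): name is "scene" or "top" or "wrist"; returns a dict with "image" (400x640x3 uint8, red, green, blue), "range_z" (400x640 float32, m along the optical axis (not along the pixel's ray), 0 where there is no reading), "camera_matrix" (3x3 intrinsics, pixels), "R" (3x3) and "t" (3): a world point X has camera coordinates R X + t. Camera axes: x right, y down, z forward; pixel columns grow to the right and rows downward; lengths in m; the calibration is good to about 2 mm. A picture is of the moment at which its call begins.
A pose or a line that the arm cannot do raises Unreachable and nothing moves.
- job_done(): hands the job in, once; it reports no verdict.
Trained networks look in the newest picture that a camera, given by its name, has taken for a name from the list of things; names that differ only in an ending like _2 or _b are one class to them, and where a whole thing is asked for, a point or a joint stands for the part that bears it (a point fixed in the world has none). Each returns a list of dicts, best first, with "score" (0 to 1); they miss things now and then, are a little off and sometimes report something else, mostly with a low value. They report only what shows in the picture. A call takes as long as a camera call. They do not tell look-alikes from the thing itself.
- outline_of(camera, query): "pixels" (400x640 bool, what is visible of it) and "box" ([left, top, width, height] in pixels, round what is visible of it).
- spot_point(camera, query): "xy" ([column, row] in pixels: a listed point, or the origin of a listed thing).
Readings, each from a call of its own:
- get_clock(): time.
- get_joint_pos(): joint angles.
- get_joint_velocities(): joint speeds.
- get_joint_torque(): joint torques, N m.
- get_eef_pos(): TCP position.
- get_ee_rot(): TCP orientation.
- get_contact_force(): force on the tool from outside, world axes, zero at the start.
- get_ft_torque(): the same for the moment, N m.
- get_finger_gap(): finger opening in m.
Only numpy, scipy, OpenCV 4.12 (cv2) and the standard library are available. Lean on these libraries where they do the work, as an engineer would, in place of code of your own. Each camera call takes 0.05 s, during which the arm holds its last target.

## Working session

There is one attempt and no reset: what is moved stays moved. The work goes in short steps, each a Python script; the robot and the scene stay as the last script left them, time stands still between calls to the robot, and variables do not carry over. Pictures are saved under pics/ and viewed, and the job is handed in when it is done.

```bash
mkdir -p pics; ls; python3 - <<'E'
from rig import *
import cv2,numpy as np
for c in ["scene","top"]:
    d=read_camera(c)
    cv2.imwrite(f"pics/{c}0.png",d["image"][:,:,::-1])
    print(c,d["camera_matrix"].tolist(),d["R"].tolist(),d["t"].tolist())
    for q in ["press","carrier","canister","post","handle","press_axis","ram","spare1","glue","capbin"]:
        print(q,[(np.round(o["xy"],1).tolist(),round(o["score"],2)) for o in spot_point(c,q)])
print(get_clock())
E
```

```text
pics
scene [[433.1259308263769, 0.0, 315.5714960236178], [0.0, 433.1259308263769, 202.28394591741647], [0.0, 0.0, 1.0]] [[0.5182594377847977, 0.8551153344647167, -0.013598526033388647], [0.6700465508205208, -0.4158731618282569, -0.6148879027956977], [-0.5314553366751605, 0.3095598133386565, -0.7884972714507181]] [-0.281289511905072, -0.2899981911136113, 1.6965585599440163]
press [([269.5, 250.2], 0.79)]
carrier [([352.4, 148.2], 0.96), ([290.2, 232.2], 0.86), ([266.4, 335.8], 0.8)]
canister [([288.7, 216.1], 0.79), ([352.7, 121.6], 0.73), ([267.1, 323.0], 0.61)]
post [([322.4, 318.3], 0.93), ([327.1, 200.0], 0.92), ([304.9, 120.6], 0.63)]
handle [([236.9, 206.3], 0.75)]
press_axis []
ram []
spare1 [([342.1, 286.1], 0.94), ([393.9, 262.7], 0.73)]
glue [([202.0, 300.1], 0.74)]
capbin [([430.0, 161.2], 0.9), ([327.3, 199.6], 0.41)]
top [[399.6399873233056, 0.0, 321.5962699544724], [0.0, 399.6399873233056, 205.0254466209982], [0.0, 0.0, 1.0]] [[0.004531368045175083, -0.9998523167173465, -0.01657743823980241], [-0.9957611051966214, -0.002988658773238857, -0.09192871856139606], [0.09186559792023553, 0.01692373108071738, -0.9956275906407305]] [0.011240593971051288, 0.5857304139686729, 1.3848169689023484]
press [([374.6, 214.7], 0.93)]
carrier [([405.0, 150.8], 0.94), ([346.2, 221.0], 0.82), ([236.5, 281.8], 0.73)]
canister [([232.2, 289.4], 0.92), ([413.4, 147.6], 0.77), ([349.7, 216.0], 0.58), ([370.8, 214.2], 0.42)]
post [([306.1, 224.6], 0.93), ([277.4, 333.0], 0.71), ([372.0, 131.3], 0.7)]
handle [([404.9, 208.1], 0.51)]
press_axis [([375.4, 215.1], 0.76)]
ram [([347.9, 216.0], 0.45)]
spare1 [([291.3, 148.5], 0.54)]
glue [([439.0, 205.6], 0.63), ([288.4, 149.1], 0.53)]
capbin [([189.4, 223.7], 0.67)]
1.1
```

View pics/scene0.png

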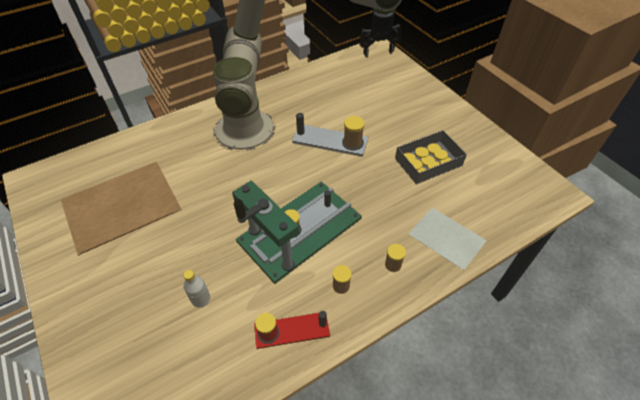

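View pics/top0.png

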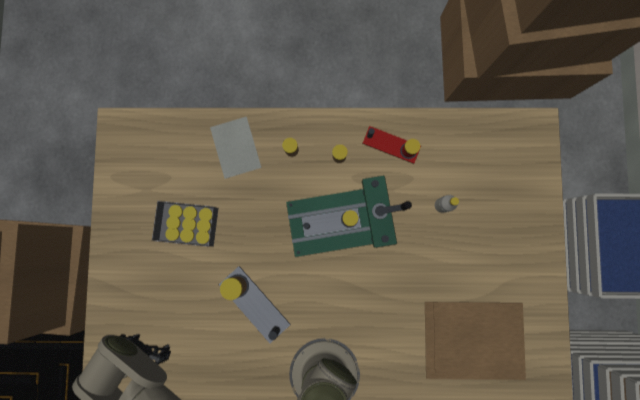

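Candidates for the carrier in the top view: the one in the press (346,221), the red one (405,150; excluded) and a larger loose grey one (236,282; excluded by size). I choose the one in the press. I'll check it in a close crop and compute positions.

```bash
cat > h.py <<'E'
from rig import *
import cv2,numpy as np
def plane(d,xy,z):
    K=d["camera_matrix"];R=d["R"];t=d["t"]
    r=R.T@np.linalg.solve(K,[xy[0],xy[1],1]); c=-R.T@t
    return c+r*(z-c[2])/r[2]
def proj(d,X):
    p=d["camera_matrix"]@(d["R"]@np.asarray(X)+d["t"]); return p[:2]/p[2]
def cloud(d):
    K=d["camera_matrix"];v,u=np.mgrid[:400,:640]
    z=d["range_z"];P=np.stack([(u-K[0,2])/K[0,0]*z,(v-K[1,2])/K[1,1]*z,z],-1)
    P=(P-d["t"])@d["R"]; P[z==0]=np.nan
    return P
E
python3 - <<'E'
from h import *
np.set_printoptions(precision=4,suppress=True)
D={c:read_camera(c) for c in ["top","scene"]}
for c in D:
    d=D[c]
    for q,z in [("press",0),("press_axis",.02),("carrier",.02),("canister",.105),("post",.065),("handle",.275)]:
        for o in spot_point(c,q): print(c,q,plane(d,o["xy"],z),round(o["score"],2))
d=D["top"];P=cloud(d);im=d["image"].astype(int)
# press head
g=(im[...,1]>im[...,0]+20)&(im[...,1]>im[...,2]+5)
for zz in [.22,.02]:
    m=g&(abs(P[...,2]-zz)<.012)
    r=cv2.minAreaRect(P[m][:,:2].astype(np.float32)); print("green",zz,m.sum(),r)
roi=P[170:260,280:420]; 
m=(abs(roi[...,2]-.305)<.01); print("handle top",m.sum(),np.nanmean(roi[m],0),np.nanmax(roi[...,2]))
m=(abs(roi[...,2]-.105)<.006); print("cap",m.sum(),np.nanmean(roi[m],0))
m=(abs(roi[...,2]-.097)<.006);
y=(im[...,0]>150)&(im[...,1]>120)&(im[...,2]<80)
m=y&(abs(P[...,2]-.105)<.01);m[:,:320]=0;m[:,370:]=0; m[:170]=0
print("capY",m.sum(),cv2.minAreaRect(P[m][:,:2].astype(np.float32)))
m=np.zeros((400,640),bool);m[210:240,295:318]=1;m&=P[...,2]>.06;print("post",m.sum(),np.nanmedian(P[m],0),P[m][:,2].max(), cv2.minAreaRect(P[m][:,:2].astype(np.float32)))
a=cv2.resize(d["image"][165:265,270:430],None,fx=4,fy=4,interpolation=2)
b=cv2.resize(D["scene"]["image"][170:290,220:380],None,fx=2.5,fy=2.5,interpolation=2)
cv2.imwrite("pics/crop1.png",a[:,:,::-1]);cv2.imwrite("pics/crop2.png",b[:,:,::-1])
E
```

```text
top press [ 0.5514 -0.1791  0.    ] 0.73
top press [ 0.7787 -0.0534  0.    ] 0.24
top press_axis [ 0.5483 -0.1616  0.02  ] 0.72
top press_axis [0.5165 0.4854 0.02  ] 0.57
top carrier [ 0.5193 -0.0768  0.02  ] 0.97
top carrier [0.3107 0.3028 0.02  ] 0.84
top carrier [ 0.7896 -0.2813  0.02  ] 0.57
top canister [0.3142 0.3013 0.105 ] 0.76
top canister [ 0.5385 -0.0881  0.105 ] 0.73
top canister [ 0.7802 -0.2907  0.105 ] 0.64
top canister [ 0.5894 -0.3823  0.105 ] 0.44
top post [0.1519 0.1537 0.065 ] 0.97
top post [0.5164 0.0618 0.065 ] 0.78
top post [ 0.8325 -0.1608  0.065 ] 0.75
top handle [ 0.556  -0.2314  0.275 ] 0.43
scene press [ 0.5431 -0.1727  0.    ] 0.77
scene press_axis [ 0.5567 -0.1647  0.02  ] 0.72
scene carrier [ 0.7938 -0.3073  0.02  ] 0.96
scene carrier [ 0.5429 -0.0816  0.02  ] 0.94
scene carrier [0.3295 0.2842 0.02  ] 0.93
scene canister [0.2979 0.3163 0.105 ] 0.88
scene canister [ 0.7917 -0.2957  0.105 ] 0.88
scene canister [ 0.5309 -0.0893  0.105 ] 0.7
scene post [ 0.8437 -0.1714  0.065 ] 0.85
scene post [0.5127 0.0588 0.065 ] 0.69
scene post [0.1493 0.1684 0.065 ] 0.6
scene handle [ 0.5614 -0.2315  0.275 ] 0.7
green 0.22 1164 ((0.551146388053894, -0.1637396514415741), (0.20835857093334198, 0.0681089460849762), 9.5354585647583)
green 0.02 2338 ((0.5252125263214111, -0.012948766350746155), (0.19353245198726654, 0.27452731132507324), 9.677922248840332)
handle top 58 [ 0.5604 -0.233   0.3037] 0.3111565760853696
cap 194 [ 0.5345 -0.0773  0.1041]
capY 0 ((0.0, 0.0), (0.0, 0.0), 0.0)
post 38 [0.5088 0.0643 0.0962] 0.10102085967843369 ((0.5090813636779785, 0.0644058957695961), (0.019355226308107376, 0.019352059811353683), 1.0585907697677612)
```

View pics/crop1.png

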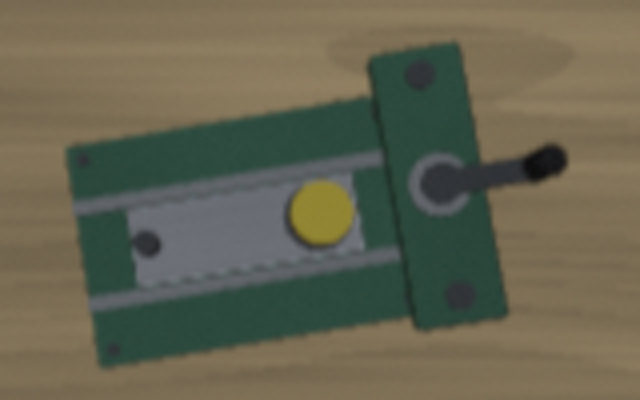

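View pics/crop2.png

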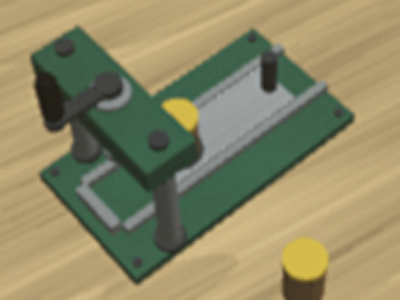

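The crop shows the grey carrier (crop1 130–365, 175–285) between the guide bars, with its post at (147,243) and cap at (320,212). The crank handle at (545,160) is on the press's −y side, so the spindle reads about π/2. Press yaw is about 9.6°. I'll grip the post with the jaws along the travel and push in.

```bash
cat >> h.py <<'E'
from scipy.spatial.transform import Rotation as Ro
TH=np.deg2rad(9.6); AX=np.array([.5511,-.1640])
OX=np.array([np.cos(TH),np.sin(TH)]); OY=np.array([-np.sin(TH),np.cos(TH)])
def quat(ydir):
    y=np.array([*ydir,0]);z=np.array([0,0,-1.]);x=np.cross(y,z)
    q=Ro.from_matrix(np.stack([x,y,z],1)).as_quat(); return [q[3],q[0],q[1],q[2]]
np.set_printoptions(precision=4,suppress=True)
E
python3 - <<'E'
from h import *
p=np.array([.510,.0638])
best=None
for s in (1,-1):
    q=quat(s*OY); j=solve_ik([*p,.25],q); print(s,j)
    if j is not None:
        c=np.abs(np.array(j)-get_joint_pos()).max()
        if best is None or c<best[0]: best=(c,q)
q=best[1]
movep([*p,.25],q)
print(get_clock(),get_eef_pos(),get_contact_force())
servo_line([*p,.048],v=.12,threshold=8)
print(get_eef_pos(),get_contact_force())
d=read_camera("wrist");cv2.imwrite("pics/w1.png",d["image"][:,:,::-1])
grasp(); print(get_finger_gap(),get_contact_force(),get_clock())
E
```

```text
1 [-0.1038  0.275   1.499  -0.      1.3676 -1.8421]
-1 [-0.1038  0.275   1.499  -0.      1.3676  1.2994]
3.8083 [0.5099 0.0644 0.25  ] [ 0.4379 -0.4695  0.7096]
[0.5103 0.0638 0.0485] [ 0.3716 -0.4157  0.2578]
0.02092822633856082 [-0.8689 -0.3359  3.5267] 6.3
```

View pics/w1.png

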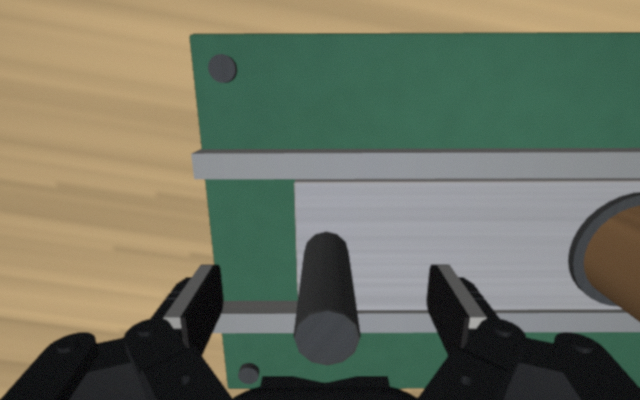

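The wrist picture shows the post (325,300) between the open fingers, and the guides run parallel to the jaws. The grip closed at 21 mm, which matches the post. Now I'll push to the stop.

```bash
python3 - <<'E'
from h import *
p0=np.array(get_eef_pos()); 
def own(p): p=np.array(p)[:2]-AX; return np.array([p@OX,p@OY])
print(own(p0))
e=p0.copy(); e[:2]-=OY*.065
print(servo_line(e,v=.08,threshold=25),own(get_eef_pos()),get_contact_force(),get_clock())
p1=np.array(get_eef_pos()); e=p1.copy(); e[:2]-=OY*.04
print(servo_line(e,v=.03,threshold=22),own(get_eef_pos()),get_contact_force(),get_clock())
print(get_contact_force(),own(get_eef_pos()))
E
```

```text
[-0.0024  0.2313]
False [-0.0024  0.1664] [-0.6741  1.048   3.211 ] 7.2667
True [-0.0025  0.147 ] [-1.0027  3.009   4.8217] 8.0583
[-1.0027  3.009   4.8217] [-0.0025  0.147 ]
```

```bash
python3 - <<'E'
from h import *
def own(p): p=np.array(p)[:2]-AX; return np.array([p@OX,p@OY])
p1=np.array(get_eef_pos()); e=p1.copy(); e[:2]-=OY*.006
print(servo_line(e,v=.015,threshold=20),own(get_eef_pos()),get_contact_force(),get_clock())
let_go(); p=np.array(get_eef_pos()); print(get_contact_force())
servo_line([p[0],p[1],.2],v=.2)
for c in ["top","scene"]:
    d=read_camera(c);im=d["image"]
    a=im[165:265,270:430] if c=="top" else im[170:290,220:380]
    cv2.imwrite(f"pics/{c}2.png",cv2.resize(a,None,fx=4,fy=4,interpolation=2)[:,:,::-1])
    for q,z in [("canister",.105),("post",.065),("handle",.275)]:
        for o in spot_point(c,q): print(c,q,own(plane(d,o["xy"],z)),round(o["score"],2))
P=cloud(read_camera("top"))
roi=P[170:260,280:420]; m=(abs(roi[...,2]-.305)<.008); print("handle",np.nanmean(roi[m],0))
print(get_clock())
E
```

```text
True [-0.0026  0.1471] [-1.2879  2.7778  3.5591] 8.3333
[ 0.2781 -0.1392 -0.0093]
top canister [ 0.2093 -0.1568] 0.73
top canister [-0.1657  0.5034] 0.61
top canister [ 0.0056 -0.0069] 0.59
top post [ 0.2754 -0.0402] 0.81
scene canister [-0.1774  0.4975] 0.91
scene canister [ 0.0011 -0.0039] 0.84
scene canister [ 0.2101 -0.1693] 0.63
scene post [ 0.275  -0.0532] 0.86
scene post [-0.0035  0.14  ] 0.57
scene handle [ 0.0016 -0.0783] 0.75
handle [ 0.5603 -0.2332  0.3045]
10.3333
```

View pics/top2.png

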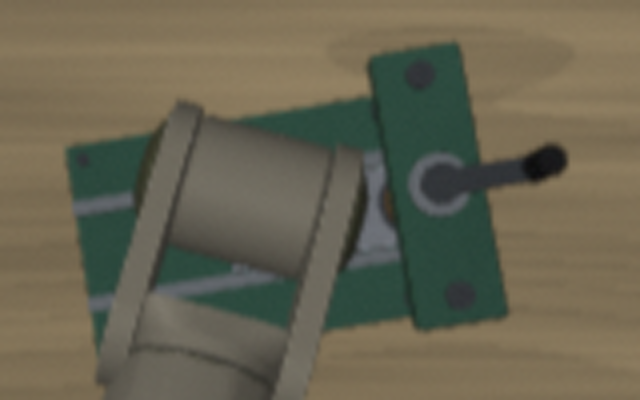

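View pics/scene2.png

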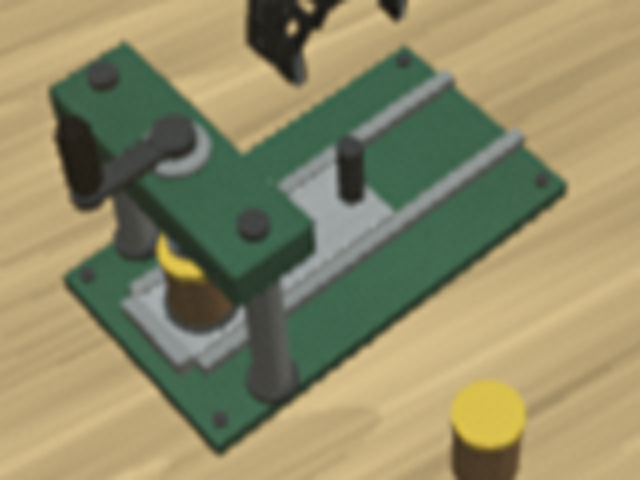

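The carrier's inner end is now against the stop bar (scene2 around 160,335) with the canister under the foot, and two pushes both stopped at the same place. Next I'll grasp the handle.

```bash
python3 - <<'E'
from h import *
p=np.array(get_eef_pos()); servo_line([p[0],p[1],.35],v=.25)
h=np.array([.5603,-.2332])
best=None
for s in (1,-1):
    q=quat(s*OX); j=solve_ik([*h,.35],q)
    if j is not None and (best is None or abs(j[5])<best[0]): best=(abs(j[5]),q)
q=best[1]
# reach check on the circle
for a in np.linspace(0,6.28,9):
    c=AX+.07*np.array([np.cos(a),np.sin(a)]); print(solve_ik([*c,.258],q))
movep([*h,.35],q)
d=read_camera("wrist");cv2.imwrite("pics/w3.png",d["image"][:,:,::-1])
for o in spot_point("wrist","handle"): print(plane(d,o["xy"],.275),o["score"])
print(get_eef_pos(),get_contact_force(),get_clock())
E
```

```text
[-0.4402  0.5692  1.0488 -0.      1.5236 -0.6078]
[-0.3798  0.4934  1.1673 -0.      1.4809 -0.5473]
[-0.3785  0.3717  1.3464 -0.      1.4235 -0.546 ]
[-0.4523  0.2711  1.4832 -0.      1.3873 -0.6198]
[-0.5592  0.2569  1.5016 -0.      1.3831 -0.7267]
[-0.6173  0.3397  1.391  -0.      1.4108 -0.7849]
[-0.5972  0.4629  1.2136 -0.      1.4651 -0.7647]
[-0.5253  0.5566  1.0689 -0.      1.5161 -0.6929]
[-0.4405  0.5694  1.0485 -0.      1.5237 -0.6081]
[ 0.563  -0.2352  0.275 ] 0.8
[ 0.5604 -0.2328  0.35  ] [-0.2622  0.5059 -0.0114] 12.8417
```

View pics/w3.png

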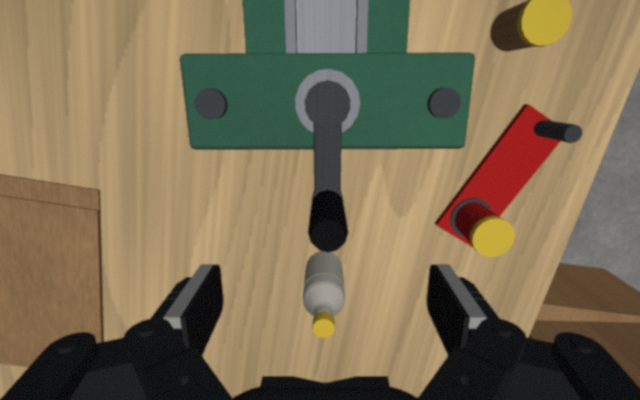

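The wrist picture shows the handle (327,228) midway between the fingers and the hub at (327,102). The glue bottle is well below. I'll refine the axis from this view, then descend and grip.

```bash
python3 - <<'E'
from h import *
d=read_camera("wrist");P=cloud(d);im=d["image"].astype(int)
g=(im[...,1]>im[...,0]+20)&(abs(P[...,2]-.22)<.012)
m=cv2.minAreaRect(np.argwhere(g)[:,::-1].astype(np.float32)); c=[plane(d,x,.22) for x in cv2.boxPoints(m)]
print("head",np.mean(c,0),m, np.array(c))
# hub: dark at rows 80-125
hp=P[85:120,310:345].reshape(-1,3); print("hub z",np.nanpercentile(hp[:,2],[5,50,95]))
print(plane(d,[327.5,102.5],np.nanmedian(hp[:,2])))
p=np.array([.5608,-.2335])
print(servo_line([*p,.258],v=.1,threshold=8),get_eef_pos())
f0=get_contact_force();grasp();print(f0,get_finger_gap(),get_eef_pos(),get_contact_force(),get_clock())
E
```

```text
head [ 0.5498 -0.1659  0.22  ] ((326.99993896484375, 99.99999237060547), (291.99993896484375, 93.99998474121094), 0.0) [[ 0.4447 -0.2177  0.22  ]
 [ 0.4417 -0.1502  0.22  ]
 [ 0.6466 -0.1156  0.22  ]
 [ 0.6661 -0.1803  0.22  ]]
hub z [0.2398 0.2411 0.2422]
[ 0.55   -0.1655  0.2411]
False [ 0.561  -0.2336  0.2587]
[ 1.0847  0.493  -0.7436] 0.02299403847359616 [ 0.5611 -0.2335  0.2584] [1.523  0.4804 3.5884] 14.5583
```

```bash
cat >> h.py <<'E'
import json
C=np.array([.5496,-.1660]); RAD=.07
def pos(phi): return C+RAD*np.array([np.cos(phi),np.sin(phi)])
def state(cmd):
    e=np.array(get_eef_pos());f=np.array(get_contact_force())
    phi=np.arctan2(*(e[:2]-C)[::-1]); u=np.array([np.cos(phi),np.sin(phi)]);t=np.array([u[1],-u[0]]) # clockwise
    r=dict(cmd=cmd,phi=phi,r=np.linalg.norm(e[:2]-C),drag=-f[:2]@t,rad=f[:2]@u,x=e[0],y=e[1],fz=f[2])
    open("log.jsonl","a").write(json.dumps({k:float(v) for k,v in r.items()})+"\n")
    return r
def show(r): print("cmd %.1f act %.1f r %.2f drag %.2f rad %.2f fz %.1f"%(np.rad2deg(r["cmd"]),np.rad2deg(r["phi"]),r["r"]*1e3,r["drag"],r["rad"],r["fz"]))
E
python3 - <<'E'
from h import *
r=state(0);show(r);cmd=r["phi"]; Z=.2585
for i in range(6):
    cmd-=np.deg2rad(10)
    servo_line([*pos(cmd),Z],v=.06); show(state(cmd))
print(get_clock())
E
```

```text
cmd 0.0 act -80.4 r 68.45 drag 1.58 rad -0.22 fz 3.6
cmd -90.4 act -90.2 r 68.41 drag 2.55 rad -7.85 fz 1.2
cmd -100.4 act -100.3 r 68.29 drag 1.92 rad -9.51 fz 1.9
cmd -110.4 act -110.4 r 68.25 drag 1.98 rad -8.13 fz 1.4
cmd -120.4 act -120.5 r 68.24 drag 0.93 rad -10.09 fz 0.5
cmd -130.4 act -130.5 r 68.31 drag 1.08 rad -10.19 fz 0.0
cmd -140.4 act -140.6 r 68.41 drag 1.98 rad -11.09 fz -0.3
16.6583
```

The arm tracks the circle well: r is constant at 68.3, so the centre is good. Drag relaxes when the arm is at rest, so contact has to be felt in motion with the threshold. I'll trim the radius and calibrate the threshold in the known-free range.

```bash
sed -i 's/RAD=.07$/RAD=.0685/' h.py; python3 - <<'E'
from h import *
Z=.2585
r=state(0);cmd=r["phi"]
for T in (7,8.5,10):
    cmd-=np.deg2rad(5)
    t=servo_line([*pos(cmd),Z],v=.04,threshold=T); print(T,t); show(state(cmd))
print(get_clock())
E
```

```text
7 True
cmd -145.6 act -143.9 r 68.24 drag -2.57 rad 1.20 fz 5.0
8.5 True
cmd -150.6 act -146.4 r 68.31 drag -2.92 rad 0.74 fz 3.8
10 True
cmd -155.6 act -147.9 r 68.30 drag 0.08 rad -0.17 fz 4.6
17.2833
```

```bash
python3 - <<'E'
from h import *
Z=.2585
r=state(0);show(r);cmd=r["phi"]; A=11.;n=0
while n<5 and A<16.5:
    cmd=r["phi"]-np.deg2rad(8)
    t=servo_line([*pos(cmd),Z],v=.05,threshold=A-r["drag"]); print("A",A,"trig",t,end=" "); r=state(cmd); show(r)
    if t: A+=.75
    else: n+=1
print(get_clock())
E
```

```text
cmd 0.0 act -147.9 r 68.30 drag 0.08 rad -0.17 fz 4.6
A 11.0 trig True cmd -155.9 act -151.8 r 68.41 drag -4.56 rad -0.46 fz 6.2
A 11.75 trig False cmd -159.8 act -159.2 r 68.53 drag 3.71 rad -1.73 fz 1.6
A 11.75 trig False cmd -167.2 act -166.7 r 68.67 drag 4.85 rad 0.95 fz 1.3
A 11.75 trig True cmd -174.7 act -171.6 r 68.82 drag -4.80 rad -0.11 fz 5.6
A 12.5 trig False cmd -179.6 act -179.0 r 68.93 drag 2.86 rad 3.91 fz 4.0
A 12.5 trig False cmd -187.0 act 173.6 r 69.11 drag 3.12 rad 5.39 fz 4.2
A 12.5 trig False cmd 165.6 act 166.1 r 69.32 drag 4.94 rad 5.80 fz 4.6
19.4
```

```bash
python3 - <<'E'
from h import *
from scipy.optimize import least_squares
L=[json.loads(l) for l in open("log.jsonl")]; X=np.array([[l["x"],l["y"]] for l in L])
s=least_squares(lambda p:np.hypot(*(X-p[:2]).T)-p[2],[*C,.07]); print(s.x,np.abs(s.fun).max())
s2=least_squares(lambda p:np.hypot(*(X-p).T)-.07,C); print(s2.x,np.abs(s2.fun).max())
E
```

```text
[ 0.5503 -0.1647  0.0697] 0.00010439644899008782
[ 0.5506 -0.1645] 0.00018696842227484967
```

The circle fit is tight (0.1 mm). I'll update the centre and continue winding, stopping on repeated triggers.

```bash
sed -i 's/^C=.*/C=np.array([.5504,-.1646]); RAD=.0698/' h.py; cat >> h.py <<'E'
def unw(p,ref): return p+2*np.pi*np.round((ref-p)/(2*np.pi))
def wind(A,step,ref,nmax,ntrig,lim):
    """ref: unwrapped present phi"""
    Z=.2585;c=0
    r=state(ref);r["phi"]=unw(r["phi"],ref)
    for i in range(nmax):
        cmd=r["phi"]-np.deg2rad(step)
        if cmd<lim: break
        p0=r["phi"]
        t=servo_line([*pos(cmd),Z],v=.05,threshold=A-r["drag"]); r=state(cmd); r["phi"]=unw(r["phi"],cmd)
        print("A",A,"T" if t else "-",end=" ");show(r)
        c=c+1 if t else 0
        if c>=ntrig: break
    print("clock",get_clock()); return r["phi"]
E
python3 - <<'E'
from h import *
wind(12.75,8,np.deg2rad(166-360),16,2,-1e9)
E
```

```text
A 12.75 - cmd -200.6 act -200.1 r 69.89 drag 4.78 rad 1.06 fz 2.8
A 12.75 - cmd -208.1 act -207.5 r 69.92 drag 5.90 rad 1.38 fz 2.9
A 12.75 T cmd -215.5 act -211.5 r 69.97 drag -2.23 rad -0.16 fz 3.6
A 12.75 T cmd -219.5 act -214.0 r 69.95 drag -0.77 rad 0.08 fz 4.3
clock 20.4833
```

```bash
python3 - <<'E'
from h import *
p=wind(13.5,6,np.deg2rad(-214),2,1,-1e9)
p=wind(14.25,6,p,2,1,-1e9)
E
```

```text
A 13.5 T cmd -220.0 act -217.6 r 69.96 drag -1.28 rad 0.80 fz 3.1
clock 20.6917
A 14.25 T cmd -223.6 act -221.2 r 69.98 drag -0.10 rad 1.05 fz 3.3
clock 20.9
```

```bash
python3 - <<'E'
from h import *
d=read_camera("scene");cv2.imwrite("pics/s4.png",cv2.resize(d["image"][190:270,230:330],None,fx=6,fy=6,interpolation=2)[:,:,::-1])
p=np.deg2rad(-221.2)
for A in (15,16,17):
    p=wind(A,5,p,1,1,-1e9)
E
```

```text
A 15 - cmd -226.2 act -225.2 r 69.94 drag 8.85 rad 3.15 fz 3.9
clock 21.2333
A 16 - cmd -230.2 act -229.0 r 69.95 drag 10.37 rad 3.76 fz 5.2
clock 21.4833
A 17 - cmd -234.0 act -232.7 r 69.96 drag 12.22 rad 2.66 fz 4.3
clock 21.7333
```

View pics/s4.png

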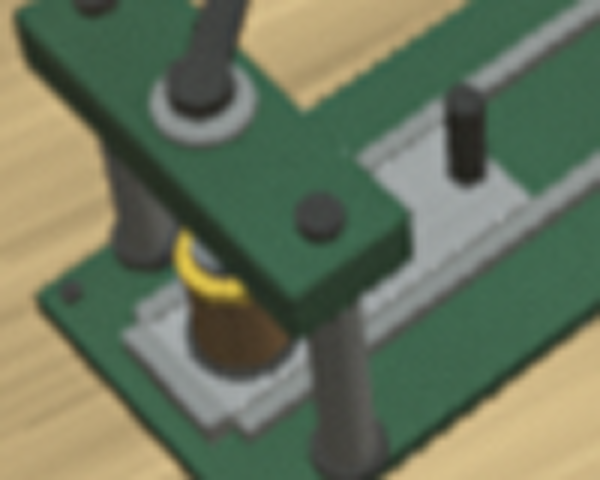

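The scene crop shows the foot down inside the yellow cap rim (215,260), so the cap is touched. The drag is on its contact ramp. A few more uniform 5° steps will locate the end of the ramp, still well within the quarter turn.

```bash
python3 - <<'E'
from h import *
p=np.deg2rad(-232.7)
p=wind(30,5,p,5,1,-1e9)
E
```

```text
A 30 - cmd -237.7 act -236.4 r 69.97 drag 12.06 rad 3.60 fz 4.6
A 30 - cmd -241.4 act -240.1 r 70.00 drag 11.72 rad 2.58 fz 3.7
A 30 - cmd -245.1 act -243.8 r 70.02 drag 12.17 rad 2.43 fz 5.6
A 30 - cmd -248.8 act -247.6 r 70.02 drag 11.84 rad 2.69 fz 5.4
A 30 - cmd -252.6 act -251.3 r 70.03 drag 12.10 rad 2.48 fz 6.3
clock 22.9833
```

Plateau is reached by about −232°, so the ramp began at about −206°, which agrees with the first threshold triggers. Target is −206 − 89 ≈ −295°.

```bash
python3 - <<'E'
from h import *
p=np.deg2rad(-251.3)
p=wind(30,7.5,p,10,1,np.deg2rad(-290.5))
for i in range(4):
    rem=np.rad2deg(p)+295
    if rem<0.8: break
    p=wind(30,min(6,rem+1.2),p,1,1,-1e9)
e=np.array(get_eef_pos()); print(np.rad2deg(p))
servo_line(e,v=.02); show(state(p))
let_go(); show(state(p))
servo_line([e[0],e[1],.37],v=.15)
d=read_camera("wrist");cv2.imwrite("pics/w5.png",d["image"][:,:,::-1])
for o in spot_point("wrist","handle"):
    X=plane(d,o["xy"],.275); print(X,np.rad2deg(np.arctan2(*(X[:2]-C)[::-1])),o["score"])
print(get_contact_force(),get_clock())
E
```

```text
A 30 - cmd -258.8 act -257.8 r 70.07 drag 11.41 rad 2.90 fz 5.2
A 30 - cmd -265.3 act -264.2 r 70.06 drag 10.95 rad 2.24 fz 5.2
A 30 - cmd -271.7 act -270.6 r 70.08 drag 10.29 rad 0.90 fz 5.9
A 30 - cmd -278.1 act -277.0 r 70.09 drag 11.78 rad 0.78 fz 5.1
A 30 - cmd -284.5 act -283.3 r 70.12 drag 11.66 rad 0.17 fz 5.0
clock 24.5167
A 30 - cmd -289.3 act -288.1 r 70.12 drag 12.43 rad 1.18 fz 5.5
clock 24.7833
A 30 - cmd -294.1 act -292.7 r 70.16 drag 12.37 rad 0.27 fz 4.6
clock 25.05
A 30 - cmd -296.2 act -294.6 r 70.15 drag 14.84 rad -0.24 fz 5.8
clock 25.3
-294.59729938430354
cmd -294.6 act 65.6 r 70.15 drag 3.82 rad -0.80 fz 4.1
cmd -294.6 act 65.4 r 70.13 drag -0.06 rad -0.52 fz -0.7
[ 0.5796 -0.1047  0.275 ] 63.991059412214085 0.71
[ 0.5458 -0.0198  0.275 ] 91.82704659509312 0.68
[-0.3017 -0.4644 -0.4459] 27.175
```

View pics/w5.png

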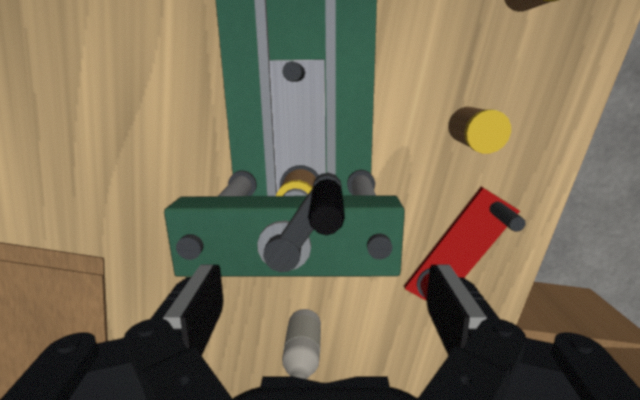

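The wrist picture shows the handle (327,205) where I left it, the foot on the cap (295,190), and the gripper clear. One last scene look, then I'll hand in.

```bash
python3 - <<'E'
from h import *
d=read_camera("scene");cv2.imwrite("pics/s6.png",d["image"][:,:,::-1])
job_done();print(get_clock())
E
```

```text
the job is handed in; nothing more can be done
the job is handed in; nothing more can be done
```

View pics/s6.png

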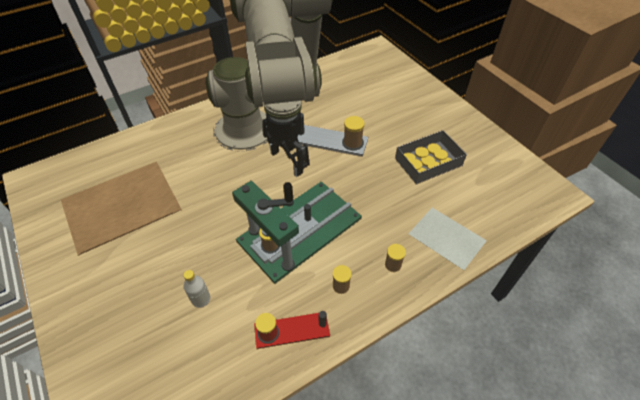

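The canister is clamped in the press and the job is handed in at about 27 s of the 72 s allowed. I gripped the grey carrier's post and slid it in; two pushes stopped at the same place against the stop bar. I then wound the crank clockwise to contact, gave it about a quarter turn more, let go and lifted clear.

- **Contact point:** this is the least certain part. Drag read after each step relaxed at rest, so I judged contact from where force thresholds tripped in motion and where the drag levelled off. Both put it at a crank direction of about −206°, to within roughly 3°.
- **Final crank angle:** the handle stopped at −294.6°, about 89° past contact. After release the wrist camera put it at 64°, the same direction as about −296°, so it held.
- **Last look:** the final scene picture shows the carrier fully in and the gripper clear. The spare canisters, glue bottle, cap bin and look-alike carriers stand where they were.

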